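Lay out the test station beside the scale

TASK

Lay out the test station on the white mat: stand the blue kit box squarely on the rectangle in the middle, the amber bottle on the ring at the mat's end nearer the scale and the white bottle with the green cap on the ring at the far end, so that the box is between the two bottles. Stand the red-capped vial upright on the middle of the kit box's top, and the orange-lidded specimen jar upright in the middle of the scale's round pan. Leave the beaker, the pen caddy and the yellow tube rack where they are.

Things in the scene. Friction and masses are not known exactly. Their poses are not given: they have to be found in the camera images.
- amber_bottle: Loose amber-brown bottle with a white cap and a paper label, standing upright: body 40 mm diameter up to 50 mm, then a shoulder to a cap 23 mm in diameter, 75 mm high in all, about 90 g. Origin: centre of its underside; z is up its axis.
- white_bottle: Loose white bottle with a green cap, pale green label, same shape as the amber one: body 40 mm diameter up to 50 mm, cap 23 mm in diameter, 75 mm high in all, about 90 g. Origin: centre of its underside; z up.
- jar: Loose specimen jar, pale yellow body 48 mm in diameter and 46 mm high, orange lid 52 mm in diameter above it, 60 mm high in all, about 80 g. Origin: centre of its underside; z up.
- kit_box: Loose rigid blue kit box with a thin white band round it and a flat top: 46 mm along its x, 66 mm along its y, 40 mm high, about 120 g. Origin: centre of its underside; z up. Turned half round it is the same.
- vial: Loose small vial, pale body 22 mm in diameter, red cap 24 mm in diameter from 33 mm up, 45 mm high in all, about 30 g, standing upright. Origin: centre of its underside; z up.
- mat: White mat fixed to the bench, 100 mm along its x, 240 mm along its y, 4 mm thick, marks printed flat on top. Origin: centre of its underside. At its centre a blue outlined rectangle, 56 mm (x) by 76 mm (y), for the kit box; blue rings 54 mm across centred at y = +88 mm and y = -88 mm, x = 0, for the bottles. Its yaw is within 0.35 rad; the scale lies well beyond one of its ends.
- scale: Grey pocket scale fixed to the bench: body 130 mm along x (from -80 to +50 mm), 110 mm along y, 22 mm high, its small display and keys on the -x side. Round steel pan 84 mm in diameter, rigid, top face 28 mm above the bench. Origin: on the bench directly under the centre of the pan; z up.
- beaker: Bystander, loose: clear plastic beaker, 72 mm across the rim, 90 mm high. Origin: centre of its underside. Leave it alone.
- caddy: Bystander, loose: white open pen caddy, 80 x 70 x 60 mm, with four coloured marker pens in it reaching 90 mm high. Origin: centre of its underside. Leave it alone.
- tube_rack: Bystander, loose: yellow block rack with capped tubes, 60 mm along x, 130 mm along y, block 45 mm high, 71 mm with the tubes. Origin: centre of its underside. Leave it alone.
Mind the look-alikes: they are no part of the job. What is shaped like the white_bottle but pink or turquoise is not meant.

How it is judged (in metres and radians):
At the end, for the whole second after the job is handed in: Kit box within 14 mm of its rectangle's centre and 0.26 rad of square; amber bottle within 14 mm of the ring nearer the scale, white bottle of the other; vial on the box within 14 mm of its middle; jar on the pan within 15 mm of its centre; all upright to 0.12 rad, at rest, released (((y of scale in the frame of mat above 0 m and x of amber_bottle in the frame of mat between -0.014 and 0.014 m and y of amber_bottle in the frame of mat between 0.074 and 0.102 m and z of amber_bottle in the frame of mat between -0.001 and 0.009 m and x of white_bottle in the frame of mat between -0.014 and 0.014 m and y of white_bottle in the frame of mat between -0.102 and -0.074 m and z of white_bottle in the frame of mat between -0.001 and 0.009 m) or (y of scale in the frame of mat below 0 m and x of amber_bottle in the frame of mat between -0.014 and 0.014 m and y of amber_bottle in the frame of mat between -0.102 and -0.074 m and z of amber_bottle in the frame of mat between -0.001 and 0.009 m and x of white_bottle in the frame of mat between -0.014 and 0.014 m and y of white_bottle in the frame of mat between 0.074 and 0.102 m and z of white_bottle in the frame of mat between -0.001 and 0.009 m)) and x of kit_box in the frame of mat between -0.014 and 0.014 m and y of kit_box in the frame of mat between -0.014 and 0.014 m and z of kit_box in the frame of mat between -0.001 and 0.009 m and angle between the x axis of kit_box and the x axis of mat, either way round below 0.26 rad and horizontal distance between vial and kit_box below 0.014 m and z of vial in the frame of kit_box between 0.035 and 0.045 m and horizontal distance between jar and scale below 0.015 m and z of jar in the frame of scale between 0.023 and 0.033 m and angle between each of amber_bottle, white_bottle, jar, kit_box, vial's own z axis and vertical below 0.12 rad and linear speed of each of amber_bottle, white_bottle, jar, kit_box, vial below 0.02 m/s and angular speed of each of amber_bottle, white_bottle, jar, kit_box, vial below 0.2 rad/s); the robot touches nothing.
It fails at once if a bystander (beaker, pen caddy or tube rack) is shifted by more than 20 mm or tipped (distance of any of beaker, caddy, tube_rack from where it was at the start of the episode above 0.02 m or angle between any of beaker, caddy, tube_rack's own z axis and vertical above 0.35 rad).
It also fails if it takes over 128 s, if anything falls off the work surface, if the arm or the gripper's body presses on something with over 40 N, if the wrist force passes 120 N, or if a joint passes its speed limit or range.

ROBOT

A 7-joint arm with a two-finger parallel gripper is mounted at the origin on the work surface. World frame = base frame: x ahead of the robot, y to its left, z up, the work surface at z = 0. Lengths are in m, angles in degrees, forces in N, time in s.
With the tool pointing down it reaches from about 0.425 to 0.875 m from the base axis. Payload 4.7 kg.
Tool frame: the origin (TCP) lies midway between the tips of the shut fingers; the grasp point (between the pads) lies 19 mm behind it; y points along the fingers, x is the direction in which the jaws open and shut, and the axes are right-handed (so a half turn about y gives the same grasp; the last joint's range is limited). The gripper opens to 87 mm and grips with 3 to 60 N. Pads are 19 mm wide; open, the fingers measure 117 mm over their backs; the gripper's body (75 mm by 190 mm) begins 51 mm behind the grasp point.
Start: joints at [-62.332, 18.392, -4.016, 83.108, 1.295, 78.541, -3.26], TCP at [0.294, 0.58, 0.223] pointing down, gripper open.
Joint ranges: [-163.93, 163.93], [-17.29, 119.83], [-79.2, 71.16], [3.27, 140.29], [-89.18, 269.18], [5.43, 117.66], [-154.24, 154.24]. Speed limits (degrees/s): [147.25, 147.25, 180, 180, 180, 180, 180].

INTERFACE

Orientations are given as [roll, pitch, yaw] about the fixed x, y, z axes, in that order (R = Rz(yaw) Ry(pitch) Rx(roll)).
In Python, from cell import env gives the robot as it stands.
- The arm moves only by the tool carry_out, never from a script. Its argument "targets" is a list of rows, each a list of 2 entries, a list of its own where there are three numbers: the shift along the tool's x, y, z in mm, then the turn, a rotation vector about the tool's x, y, z in degrees. A call has 1 to 12 rows; each row shifts and turns the commanded pose from where the row before left it, along the tool's axes as they then stand; what a row does not reach is not made up. A row lasts 1/10 s, in which the tool goes at most 50 mm and 8.59 degrees, less where a joint would pass 70% of its speed; a pose out of reach is approached as far as the arm can. A call with a gripper value outside its range is refused whole. "jaw" is the opening, from 0 (shut) to 1 (fully open), set as the call begins (left out, the last holds). The fingers move at their own pace and stop on an object; "squeeze" is the grip in N (left out, the last holds). Time passes only in rows, so rows that do not move let the fingers close. It gives the time, the measured TCP pose, the force and the opening at its end, in the units of the state.
- env.get_obs(): the state, without advancing time (a new reading comes with each control period).
- env.read_camera(name): name is "side" or "top" or "wrist"; returns the picture (400x640x3 uint8, red, green, blue); there is no depth.
- env.get_calibration(name): a dict with "fx", "fy", "cx", "cy" (pixels), "D" ([k1, k2, p1, p2, k3] as OpenCV has them; the pictures are not rectified), "R" (3x3) and "t" (3): a world point X has camera coordinates R X + t; the wrist camera has in their place "hand_eye" (4x4, takes a point from camera to tool coordinates, whose origin is the TCP and whose axes are the tool frame's). Camera axes: x right, y down, z forward; pixel columns grow to the right and rows downward; lengths in m; the calibration is good to about 2 mm. A picture is of the moment at which its call begins: read the wrist's pose just before it. get_calibration takes no time and is no camera call.
- env.sign_off(): hands the job in, once; it reports no verdict.
Trained networks look in the newest picture that a camera, given by its name, has taken for a name from the list of things; names that differ only in an ending like _2 or _b are one class to them, and where a whole thing is asked for, a point or a joint stands for the part that bears it (a point fixed in the world has none). Each returns a list of dicts, best first, with "p" (0 to 1); they miss things now and then, are a little off and sometimes report something else, mostly with a low value. They report only what shows in the picture. A call takes as long as a camera call. They do not tell look-alikes from the thing itself.
- env.outline_of(camera, label): "mask" (400x640 bool, what is visible of it) and "xy" ([column, row] in pixels, amid what is visible of it).
The state is a dict: "time_s": time; "qpos": joint angles; "joint_velocities": joint speeds; "effort": joint torques, N m; "tool_pos": TCP position; "tool_rot": TCP orientation; "force": force on the tool from outside, world axes, zero at the start; "wrist_torque": the same for the moment, N m; "grip_width": finger opening in m.
Only numpy, scipy, OpenCV 4.12 (cv2) and the standard library are available. Lean on these libraries where they do the work, as an engineer would, in place of code of your own. Each camera call takes 0.05 s, during which the arm holds its last target.

## Working session

There is one attempt and no reset: what is moved stays moved. The work goes in short steps, Python scripts to look and compute and a tool call to move; the robot and the scene stay as the last step left them, time stands still between calls to the robot, and variables do not carry over. Pictures are saved under pics/ and viewed, and the job is handed in when it is done.

Besides the shell and the picture viewer there is one more tool, called after "Request:" by a JSON object that holds its "name" and its "arguments", one argument or row to a line. carry_out: Moves the arm, as the interface text tells. Its arguments: {"type":"object","properties":{"targets":{"type":"array","items":{"type":"array"}},"jaw":{"type":"number"},"squeeze":{"type":"number"}},"required":["targets"]}

```bash
mkdir -p pics; ls
python3 - <<'E'
from cell import env
import cv2
o=env.get_obs();print(o)
for n in ("side","top","wrist"):
    im=env.read_camera(n);cv2.imwrite(f"pics/{n}0.png",im[:,:,::-1])
    print(n,env.get_calibration(n))
E
```

```text
pics
{'time_s': 0.0, 'qpos': array([-62.33227366,  18.4377838 ,  -4.01598658,  83.17520543,
         1.29384725,  78.54169306,  -3.25903369]), 'joint_velocities': array([ 0.00069257, -0.02055853,  0.0237417 ,  0.02303587, -0.04493465,
        0.09368547,  0.0349163 ]), 'effort': array([ 1.76070921e-04, -4.91286206e+01, -4.04068977e-01, -3.12524056e+01,
       -6.39024074e-02,  4.38190112e-02,  1.87051978e-04]), 'tool_pos': array([0.29345716, 0.57935442, 0.22147338]), 'tool_rot': array([-90.00457545,   0.10949916,  63.14319366]), 'force': array([0.64226709, 0.16043247, 0.50052246]), 'wrist_torque': array([-0.02380684,  0.04930855, -0.00662812]), 'grip_width': 0.08748337939545144}
side {'fx': 424.4287964798985, 'fy': 424.4287964798985, 'cx': 320.67101794958086, 'cy': 193.9700298773357, 'D': array([-0.09569004,  0.        ,  0.        ,  0.        ,  0.        ]), 'R': array([[-0.97702472, -0.21301691,  0.00681809],
       [-0.14998542,  0.66449187, -0.73208943],
       [ 0.15141686, -0.71629209, -0.68117441]]), 't': array([0.57244908, 0.09102812, 1.10089869])}
top {'fx': 383.7869012808
[... 211 characters left out ...]
       [-0.9959208 , -0.02458674, -0.0868174 ],
       [ 0.08724286, -0.01679351, -0.99604551]]), 't': array([3.84224719e-04, 5.67377943e-01, 1.28754505e+00])}
wrist {'fx': 286.3611733814141, 'fy': 286.3611733814141, 'cx': 322.0651145979116, 'cy': 199.55929081176717, 'D': array([-0.02881788,  0.        ,  0.        ,  0.        ,  0.        ]), 'hand_eye': array([[ 9.99999991e-01,  3.46607161e-05,  1.32694815e-04,
         9.67943525e-04],
       [-1.19523493e-04, -2.54225386e-01,  9.67144994e-01,
        -1.61869511e-01],
       [ 6.72563286e-05, -9.67145000e-01, -2.54225380e-01,
         6.91152887e-02],
       [ 0.00000000e+00,  0.00000000e+00,  0.00000000e+00,
         1.00000000e+00]])}
```

View pics/side0.png

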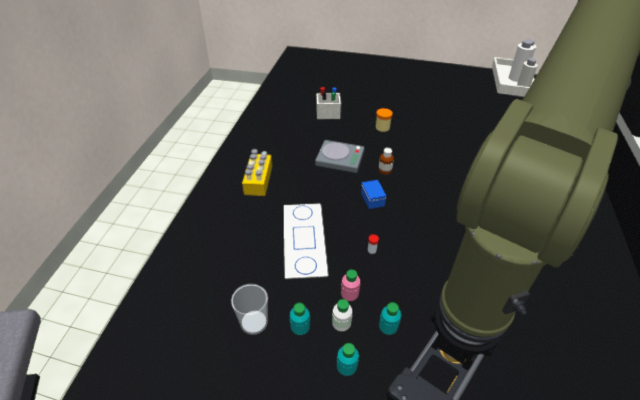

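View pics/top0.png

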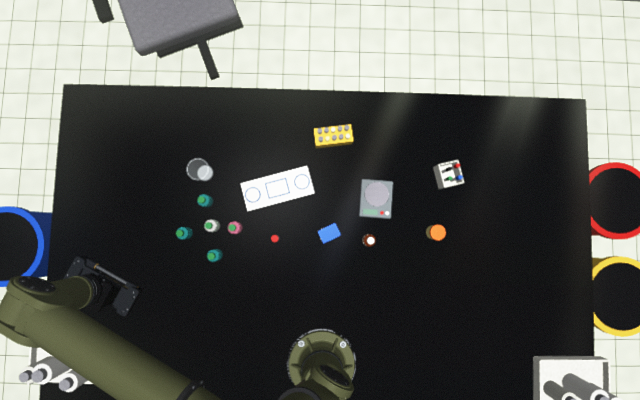

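View pics/wrist0.png

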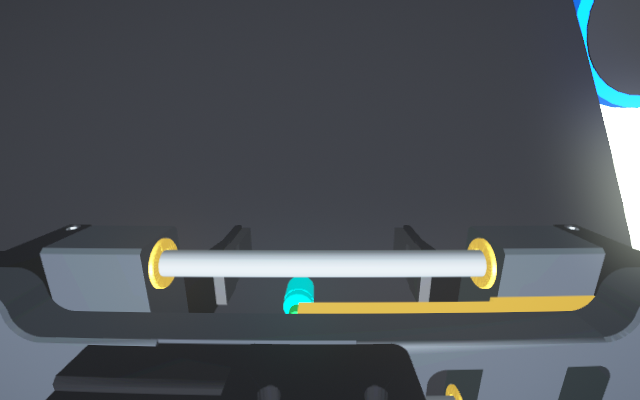

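```bash
cat > h.py <<'E'
from cell import env
import numpy as np, cv2
from scipy.optimize import least_squares
from scipy.spatial.transform import Rotation as Ro
def cal(n,obs=None):
    c=env.get_calibration(n);K=np.array([[c['fx'],0,c['cx']],[0,c['fy'],c['cy']],[0,0,1.]]);D=np.array(c['D'])
    if n=='wrist':
        T=np.eye(4);T[:3,:3]=Ro.from_euler('xyz',obs['tool_rot'],degrees=True).as_matrix();T[:3,3]=obs['tool_pos']
        C=np.linalg.inv(T@c['hand_eye']);return K,D,C[:3,:3],C[:3,3]
    return K,D,np.array(c['R']),np.array(c['t'])
def proj(cm,X):
    K,D,R,t=cm
    return cv2.projectPoints(np.asarray(X,float).reshape(-1,3),cv2.Rodrigues(R)[0],t,K,D)[0].reshape(-1,2)
def unproj(cm,uv,z):
    K,D,R,t=cm
    p=cv2.undistortPoints(np.asarray(uv,float).reshape(-1,1,2),K,D).reshape(-1,2)
    d=np.c_[p,np.ones(len(p))]@R; c=-R.T@t
    return c+d*((z-c[2])/d[:,2])[:,None]
def cyl(prof,n=24):
    a=np.linspace(0,2*np.pi,n,endpoint=False)
    return np.vstack([np.c_[r*np.cos(a),r*np.sin(a),np.full(n,h)] for r,h in prof])
def box(x0,x1,y0,y1,h): return np.array([[x,y,z] for x in(x0,x1) for y in(y0,y1) for z in(0,h)],float)
M=dict(amber_bottle=cyl([(.02,0),(.02,.05),(.0115,.06),(.0115,.075)]),
 jar=cyl([(.024,0),(.024,.046),(.026,.046),(.026,.06)]),
 vial=cyl([(.011,0),(.011,.033),(.012,.033),(.012,.045)]),
 kit_box=box(-.023,.023,-.033,.033,.04),mat=box(-.05,.05,-.12,.12,.004),
 scale=box(-.08,.05,-.055,.055,.022),beaker=cyl([(.03,0),(.036,.09)]),caddy=box(-.04,.04,-.035,.035,.06),tube_rack=box(-.03,.03,-.065,.065,.045))
M['white_bottle']=M['amber_bottle']
def sil(cm,name,x,y,yaw=0,z=0):
    c,s=np.cos(yaw),np.sin(yaw);P=M[name]@np.array([[c,s,0],[-s,c,0],[0,0,1]])+[x,y,z]
    return cv2.convexHull(proj(cm,P).astype(np.float32)).reshape(-1,2)
def cen(poly):
    S=16;m=cv2.moments(poly.astype(np.float32));return np.array([m['m10']/m['m00'],m['m01']/m['m00']]),m['m00'],np.array([m['mu20'],m['mu11'],m['mu02']])/m['m00']
def mcen(mask):
    m=cv2.moments(mask.astype(np.uint8),True);return np.array([m['m10']/m['m00'],m['m01']/m['m00']]),m['m00'],np.array([m['mu20'],m['mu11'],m['mu02']])/m['m00']
def fit(name,obs,z=0,yaw0=None):
    """obs: list of (cm,mask)"""
    mm=[mcen(m) for _,m in obs]
    x0=unproj(obs[0][0],mm[0][0],z+M[name][:,2].max()/2)[0][:2]
    if yaw0 is None:
        f=lambda p:np.concatenate([cen(sil(cm,name,p[0],p[1],0,z))[0]-m[0] for (cm,_),m in zip(obs,mm)])
        r=least_squares(f,x0,diff_step=1e-4);return r.x,r.fun
    best=None
    for y0 in yaw0:
        def f(p):
            o=[]
            for (cm,_),m in zip(obs,mm):
                c=cen(sil(cm,name,p[0],p[1],p[2],z));o+=[c[0]-m[0],(c[2]-m[2])/np.sqrt(m[1])*.3]
            return np.concatenate(o)
        r=least_squares(f,[*x0,y0],diff_step=1e-4,x_scale=[.01,.01,.1])
        if best is None or r.cost<best.cost: best=r
    return best.x,best.fun
E
python3 - <<'E'
from h import *
ims={n:env.read_camera(n) for n in('top','side')}
cms={n:cal(n) for n in ims}
for n in M:
    Y=dict(kit_box=np.arange(0,3.1,.5),mat=[-.35,0,.35],scale=np.arange(-3,3.1,.7),tube_rack=np.arange(0,3.1,.5),caddy=np.arange(0,3.1,.5)).get(n)
    got={}
    for c in ims:
        for d in env.outline_of(c,n)[:6]:
            mk=d['mask']; 
            if mk.sum()<5: continue
            col=ims[c][mk].mean(0).astype(int)
            r=fit(n,[(cms[c],mk)],0,Y)
            print(n,c,round(d['p'],2),np.round(d['xy']),mk.sum(),'model',round(float(cen(sil(cms[c],n,*r[0]))[1])),col,np.round(r[0],3),np.round(np.abs(r[1]).max(),1))
E
```

```text
amber_bottle top 0.48 [332. 133.] 703 model 142 [217 201 116] [ 0.774 -0.023] 0.0
amber_bottle top 0.44 [368. 242.] 134 model 133 [152 125 114] [ 0.419 -0.15 ] 0.0
amber_bottle side 0.38 [256. 176.] 947 model 335 [173 154  57] [ 0.774 -0.013] 0.0
jar top 0.82 [436. 234.] 227 model 251 [219 141  67] [ 0.45  -0.378] 0.0
jar top 0.65 [198. 168.] 447 model 253 [137 141 143] [0.642 0.427] 0.0
jar side 0.83 [386. 119.] 280 model 324 [170 119  44] [ 0.451 -0.376] 0.0
vial side 0.6 [372. 245.] 138 model 170 [160  79  77] [0.421 0.166] 0.0
kit_box top 0.64 [328. 232.] 250 model 274 [ 91 152 241] [ 0.441 -0.015  3.752] 0.1
kit_box side 0.7 [372. 195.] 528 model 544 [ 33  88 178] [ 0.443 -0.017  0.481] 0.0
mat top 0.62 [278. 186.] 1983 model 1987 [244 246 247] [0.592 0.168 0.275] 0.0
mat top 0.41 [436. 232.] 233 model 1992 [213 138  66] [ 0.452 -0.388  0.736] 4.3
mat side 0.72 [305. 241.] 2933 model 2918 [235 237 239] [0.594 0.165 0.286] 0.0
mat side 0.71 [384. 120.] 321 model 1103 [164 115  44] [ 0.457 -0.431  0.039] 1.3
scale top 0.95 [377. 198.] 1219 model 1238 [165 170 174] [ 0.548 -0.174 -
[... 690 characters left out ...]
4.] 953 model 957 [172 154  57] [ 0.779 -0.029  0.197] 0.1
white_bottle top 0.7 [216. 255.] 147 model 158 [ 45 125 105] [0.356 0.366] 0.0
white_bottle top 0.68 [235. 228.] 162 model 145 [142 113 112] [0.451 0.304] 0.0
white_bottle top 0.51 [210. 223.] 147 model 155 [142 169 147] [0.458 0.382] 0.0
white_bottle top 0.47 [184. 235.] 177 model 168 [ 40 113  96] [0.429 0.473] 0.0
white_bottle top 0.42 [207. 201.] 128 model 157 [ 49 128 108] [0.54  0.406] 0.0
white_bottle side 0.74 [344. 317.] 495 model 523 [136 162 142] [0.458 0.381] 0.0
white_bottle side 0.71 [299. 320.] 482 model 529 [ 18 123 107] [0.543 0.408] 0.0
white_bottle side 0.58 [346. 359.] 593 model 573 [ 19 121 105] [0.43  0.473] 0.0
```

```bash
cat >> h.py <<'E'
def plan(wps,cap=45):
    """wps: (x,y,z mm-free m, yaw deg, nrows or 0) from measured pose; prints rows"""
    o=env.get_obs();p=np.array(o['tool_pos'])*1000;R=Ro.from_euler('xyz',o['tool_rot'],degrees=True)
    rows=[]
    for w in wps:
        tgt=np.array(w[:3])*1000;Rt=Ro.from_euler('xyz',[-90,0,w[3]],degrees=True)
        rv=(R.inv()*Rt).as_rotvec(degrees=True)
        n=max(int(np.ceil(np.linalg.norm(tgt-p)/cap)),int(np.ceil(np.linalg.norm(rv)/8.4)),1,w[4] if len(w)>4 else 0)
        for i in range(n):
            s=np.round(R.inv().apply((tgt-p)/(n-i)),0 if n-i>1 else 1);rv=np.round((R.inv()*Rt).as_rotvec(degrees=True)/(n-i),1)
            rows.append([s.tolist(),rv.tolist()]);p=p+R.apply(s);R=R*Ro.from_rotvec(rv,degrees=True)
        rows.append('|')
    print('from',np.round(o['tool_pos'],4),np.round(o['tool_rot'],1),'t',o['time_s'],'grip',round(o['grip_width'],4),len(rows))
    print(str(rows).replace(' ','').replace('.0,',',').replace('.0]',']'))
E
python3 - <<'E'
from h import *
plan([(.458,.382,.17,-42),(.458,.382,.013,-42,5)])
im={n:env.read_camera(n) for n in('top','side')}
# pan centre
for n,uv in (('top',(377,194)),('side',(336,151))): print(unproj(cal(n),uv,.028))
cv2.imwrite('pics/z.png',np.vstack([cv2.resize(im['top'][160:225,340:420,::-1],None,fx=6,fy=6),cv2.resize(im['side'][130:175,300:380,::-1],None,fx=6,fy=4)]))
# refine joint fits
cms={n:cal(n) for n in im}
for n,Y in (('mat',[.28]),('kit_box',[.55])):
    print(n,fit(n,[(cms[c],env.outline_of(c,n)[0]['mask']) for c in im],0,Y))
# colour based kit box
obs=[]
for c in im:
    h=cv2.cvtColor(im[c],cv2.COLOR_RGB2HSV);m=(h[...,0]>100)&(h[...,0]<125)&(h[...,1]>130)&(h[...,2]>70)
    k,l,st,ce=cv2.connectedComponentsWithStats(m.astype(np.uint8))
    e=np.array((329,233) if c=='top' else (373,195));i=1+np.argmin(np.linalg.norm(ce[1:]-e,axis=1)-0*st[1:,4]);
    i=l[e[1],e[0]] or i; mk=cv2.morphologyEx((l==i).astype(np.uint8),cv2.MORPH_CLOSE,np.ones((5,5)));print(c,mk.sum());obs.append((cms[c],mk>0))
print(fit('kit_box',obs,0,np.arange(0,3,.3)))
E
```

```text
from [0.2937 0.5799 0.2226] [-90.   -0.   63.1] t 1.25 grip 0.087 20
[[[-8,4,-18],[-0,8.1,0]],[[-5,4,-19],[-0,8.1,0]],[[-2,4,-20],[-0,8.1,0]],[[0,4,-20],[-0,8.1,0]],[[3,4,-20],[-0,8.1,0]],[[6,4,-19],[-0,8.1,0]],[[8,4,-18],[-0,8.1,0]],[[11,4,-16],[-0,8.1,0]],[[13,4,-15],[-0,8.1,0]],[[15,4,-13],[-0,8.1,0]],[[17,4,-11],[-0,8,0]],[[18,4,-8],[-0,8.1,0]],[[18.1,4.6,-5.3],[-0,8,0]],'|',[[0,31,-0],[-0,0,0]],[[0,31,-0],[-0,0,0]],[[0,32,-0],[-0,0,0]],[[0,31,-0],[-0,0,0]],[[0,32,-0],[-0,0,0]],'|']
[[ 0.57493706 -0.17857779  0.028     ]]
[[ 0.57604727 -0.17337457  0.028     ]]
mat (array([0.59306492, 0.16671934, 0.22353811]), array([ 0.36809554, -0.33267088,  0.13211497,  0.09394987, -0.01980365,
        0.18420516,  0.40422661, -0.02065087, -0.17469555,  0.06120538]))Traceback (most recent call last):
  File "<stdin>", line 10, in <module>
IndexError: list index out of range
```

View pics/z.png

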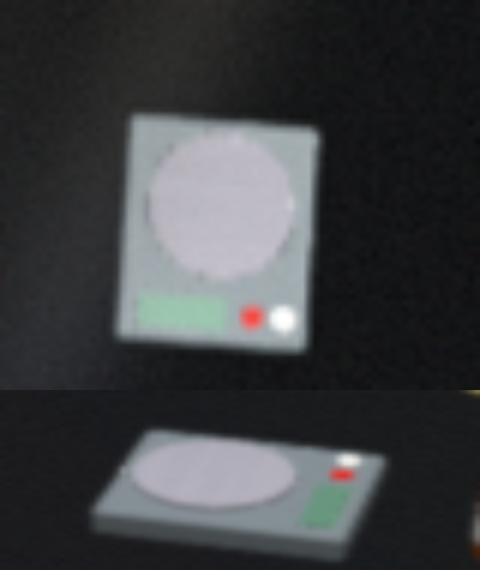

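Request:
{"name": "carry_out", "arguments": {
  "targets": [
    [[-8,4,-18],[0,8.1,0]],
    [[-5,4,-19],[0,8.1,0]],
    [[-2,4,-20],[0,8.1,0]],
    [[0,4,-20],[0,8.1,0]],
    [[3,4,-20],[0,8.1,0]],
    [[6,4,-19],[0,8.1,0]],
    [[8,4,-18],[0,8.1,0]],
    [[11,4,-16],[0,8.1,0]],
    [[13,4,-15],[0,8.1,0]],
    [[15,4,-13],[0,8.1,0]],
    [[17,4,-11],[0,8,0]],
    [[18,4,-8],[0,8.1,0]]
  ],
  "jaw": 0.9
}}

```text
time_s: 2.7
tool_pos: [0.4465, 0.3958, 0.1746]
tool_rot: [-90.0, -0.0, -34.3]
force: [0.5, 0.2, 0.6]
grip_width: 0.0784
```

Request:
{"name": "carry_out", "arguments": {
  "targets": [
    [[18,4.6,-5.3],[0,8,0]],
    [[0,0,0],[0,0,0]],
    [[0,0,0],[0,0,0]]
  ]
}}

```text
time_s: 3.0
tool_pos: [0.4575, 0.3826, 0.1701]
tool_rot: [-90.0, 0.0, -41.8]
force: [-1.0, 0.8, -0.2]
grip_width: 0.0781
```

Run:
```python
from h import *
plan([(.458,.382,.013,-42,5)])
o=env.get_obs();im=env.read_camera('wrist');cm=cal('wrist',o)
P=sil(cm,'white_bottle',.458,.382)
v=im[:,:,::-1].copy();cv2.polylines(v,[P.astype(int)],True,(0,0,255),1);cv2.imwrite('pics/w1.png',v)
```

```text
from [0.4575 0.3826 0.1701] [-90.    0.  -41.8] t 3.0 grip 0.0781 6
[[[0,31,-0],[-0,0,-0]],[[0,32,-0],[-0,0.1,-0]],[[0,31,-0],[-0,0,-0]],[[0,32,-0],[-0,0.1,-0]],[[0.9,31.1,-0.1],[-0,0,-0]],'|']
```

View pics/w1.png

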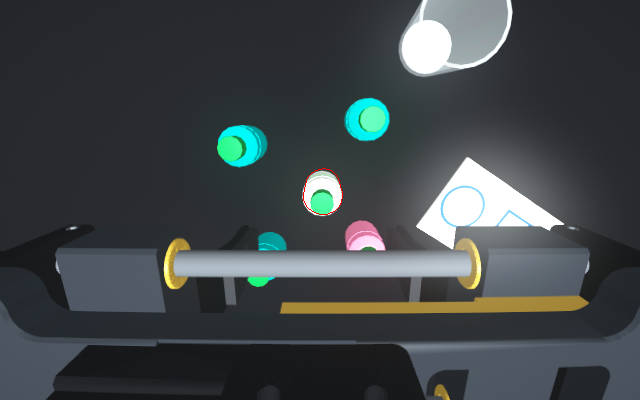

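The picture shows the white bottle at (322,193), inside its predicted outline; the neighbours are clear of the fingers' path.

Request:
{"name": "carry_out", "arguments": {
  "targets": [
    [[0,35,0],[0,0,0]],
    [[0,35,0],[0,0,0]],
    [[0,35,0],[0,0,0]],
    [[0,30,0],[0,0,0]],
    [[0,20,0],[0,0,0]],
    [[0,0,0],[0,0,0]]
  ]
}}

```text
time_s: 3.65
tool_pos: [0.4547, 0.382, 0.0119]
tool_rot: [-90.3, 0.1, -41.7]
force: [0.7, 0.5, 0.2]
grip_width: 0.0787
```

Request:
{"name": "carry_out", "arguments": {
  "targets": [
    [[0,0,0],[0,0,0]],
    [[0,0,0],[0,0,0]],
    [[0,0,0],[0,0,0]],
    [[0,0,0],[0,0,0]],
    [[0,0,0],[0,0,0]],
    [[0,0,0],[0,0,0]]
  ],
  "jaw": 0.2,
  "squeeze": 15
}}

```text
time_s: 4.25
tool_pos: [0.458, 0.3823, 0.0154]
tool_rot: [-90.0, 0.0, -42.0]
force: [-0.7, -1.7, 2.1]
grip_width: 0.0395
```

Run:
```python
from h import *
im={n:env.read_camera(n) for n in('top','side')}
cms={n:cal(n) for n in im}
obs=[]
for c,e in (('top',(278,188)),('side',(305,260))):
    h=cv2.cvtColor(im[c],cv2.COLOR_RGB2HSV);m=(h[...,1]<60)&(h[...,2]>150)
    cv2.imwrite(f'pics/m_{c}.png',m*255)
    k,l,st,ce=cv2.connectedComponentsWithStats(m.astype(np.uint8))
    i=1+np.argmin(np.linalg.norm(ce[1:]-e,axis=1)+1000*(st[1:,4]<800))
    mk=np.zeros(m.shape,np.uint8);ct=cv2.findContours((l==i).astype(np.uint8),cv2.RETR_EXTERNAL,cv2.CHAIN_APPROX_NONE)[0];cv2.drawContours(mk,ct,-1,1,-1)
    print(c,mk.sum(),ce[i]);obs.append((cms[c],mk>0));print(fit('mat',obs[-1:],0,[0.2])[0])
print(fit('mat',obs,0,[0.25]))
obs=[]
for c,e in (('top',(329,233)),('side',(373,195))):
    h=cv2.cvtColor(im[c],cv2.COLOR_RGB2HSV);m=(h[...,0]>100)&(h[...,0]<125)&(h[...,1]>100)&(h[...,2]>60)
    mk=np.zeros(m.shape,np.uint8);mk[e[1]-22:e[1]+22,e[0]-22:e[0]+22]=m[e[1]-22:e[1]+22,e[0]-22:e[0]+22]
    mk=cv2.morphologyEx(mk,cv2.MORPH_CLOSE,np.ones((5,5)));print(c,mk.sum());obs.append((cms[c],mk>0));print(fit('kit_box',obs[-1:],0,np.arange(0,3,.3))[0])
print(fit('kit_box',obs,0,np.arange(0,3,.3)))
```

```text
top 2053 [277.08780488 187.93170732]
[0.59021503 0.1653545  0.28442802]
side 2458 [301.75580904 236.17110266]
[0.60162351 0.14928243 0.15857747]
(array([ 0.59543735,  0.15705049, -0.00720131]), array([ 2.50782382, -1.47557024,  0.08269421,  0.61911962, -0.16565869,
        0.97442318,  2.51592567,  0.28646542, -0.46420715,  0.31376192]))
top 331
[ 0.43941239 -0.016567    3.61982722]
side 0[ WARN:0@1.647] global loadsave.cpp:1063 imwrite_ Unsupported depth image for selected encoder is fallbacked to CV_8U.
Traceback (most recent call last):
  File "h.py", line 38, in fit
    mm=[mcen(m) for _,m in obs]
        ~~~~^^^
  File "h.py", line 35, in mcen
    m=cv2.moments(mask.astype(np.uint8),True);return np.array([m['m10']/m['m00'],m['m01']/m['m00']]),m['m00'],np.array([m['mu20'],m['mu11'],m['mu02']])/m['m00']
                                                               ~~~~~~~~^~~~~~~~~
ZeroDivisionError: float division by zero
```

Run:
```python
from h import *
plan([(.458,.382,.125,-42),(.568,.2515,.125,-42)])
```

```text
from [0.4581 0.3823 0.0154] [-90.   0. -42.] t 4.35 grip 0.0398 9
[[[0,-37,-0],[-0,0,-0]],[[0,-36,-0],[-0,0,-0]],[[0.1,-36.6,-0.2],[-0,0,-0]],'|',[[42,-0,-6],[-0,0,-0]],[[42,-0,-6],[-0,0,-0]],[[43,-0,-6],[-0,0,-0]],[[42.1,-0,-5.5],[-0,0,-0]],'|']
```

Request:
{"name": "carry_out", "arguments": {
  "targets": [
    [[0,-20,0],[0,0,0]],
    [[0,-35,0],[0,0,0]],
    [[0,-35,0],[0,0,0]],
    [[0,-20,0],[0,0,0]],
    [[20,0,-3],[0,0,0]],
    [[35,0,-5],[0,0,0]],
    [[35,0,-5],[0,0,0]],
    [[35,0,-5],[0,0,0]],
    [[30,0,-4],[0,0,0]],
    [[14,0,-2],[0,0,0]],
    [[0,0,0],[0,0,0]],
    [[0,0,0],[0,0,0]]
  ]
}}

```text
time_s: 5.55
tool_pos: [0.5664, 0.2528, 0.1246]
tool_rot: [-90.0, 0.1, -41.9]
force: [0.5, 0.3, -1.0]
grip_width: 0.0395
```

Run:
```python
from h import *
o=env.get_obs();im=env.read_camera('wrist');cm=cal('wrist',o)
v=im[:,:,::-1].copy()
c,s=np.cos(.28),np.sin(.28)
def W(p): p=np.asarray(p,float);return np.c_[.592+c*p[:,0]-s*p[:,1],.167+s*p[:,0]+c*p[:,1],np.full(len(p),.004)]
a=np.linspace(0,6.3,40)
for q in ([(-.05,-.12),(.05,-.12),(.05,.12),(-.05,.12)],[(-.028,-.038),(.028,-.038),(.028,.038),(-.028,.038)],np.c_[.027*np.cos(a),.088+.027*np.sin(a)],np.c_[.027*np.cos(a),-.088+.027*np.sin(a)]):
    cv2.polylines(v,[proj(cm,W(q)).astype(int)],True,(0,0,255),1)
cv2.imwrite('pics/w2.png',v)
plan([(.568,.2515,.020,-42,5)])
```

```text
from [0.5661 0.2536 0.1246] [-90.    0.1 -41.8] t 5.6 grip 0.0392 6
[[[1,21,-0],[0,0,-0]],[[1,21,-0],[0,0.1,-0]],[[0,21,-0],[0,0,-0]],[[1,21,-0],[0,0.1,-0.1]],[[-0,20.6,-0.3],[0,0,-0]],'|']
```

View pics/w2.png

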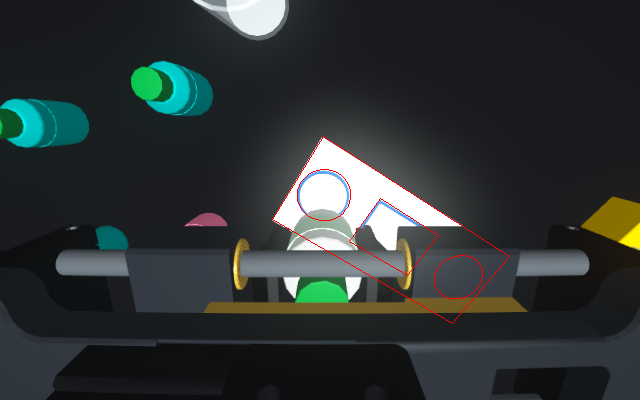

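The mat's corners (322,138) and (273,220) and its ring coincide with the model drawn at (0.592, 0.167, 0.28 rad). Now I place the bottle.

Request:
{"name": "carry_out", "arguments": {
  "targets": [
    [[1,30,0],[0,0,0]],
    [[1,30,0],[0,0,0]],
    [[1,24,0],[0,0,0]],
    [[0,12,0],[0,0,0]],
    [[0,8,0],[0,0,0]],
    [[0,0,0],[0,0,0]],
    [[0,0,0],[0,0,0]],
    [[0,0,0],[0,0,0]]
  ]
}}

```text
time_s: 6.4
tool_pos: [0.5706, 0.2497, 0.0223]
tool_rot: [-89.9, -0.0, -42.0]
force: [0.1, -0.4, -1.5]
grip_width: 0.0394
```

Request:
{"name": "carry_out", "arguments": {
  "targets": [
    [[0,1.5,0],[0,0,0]],
    [[0,0,0],[0,0,0]]
  ]
}}

```text
time_s: 6.6
tool_pos: [0.5699, 0.2493, 0.0198]
tool_rot: [-90.0, -0.0, -42.0]
force: [-0.4, -0.5, -0.6]
grip_width: 0.0393
```

Request:
{"name": "carry_out", "arguments": {
  "targets": [
    [[0,0,0],[0,0,0]],
    [[0,0,0],[0,0,0]],
    [[0,0,0],[0,0,0]],
    [[0,0,0],[0,0,0]],
    [[0,0,0],[0,0,0]],
    [[0,-10,0],[0,0,0]],
    [[0,-30,0],[0,0,0]],
    [[0,-40,0],[0,0,0]],
    [[0,-40,0],[0,0,0]],
    [[0,0,0],[0,0,0]]
  ],
  "jaw": 0.9
}}

```text
time_s: 7.6
tool_pos: [0.5739, 0.2507, 0.1472]
tool_rot: [-89.3, -0.2, -42.0]
force: [-0.2, 0.6, 1.4]
grip_width: 0.0784
```

Run:
```python
from h import *
plan([(.441,-.0165,.15,27.4)])
```

```text
from [0.5739 0.2507 0.1472] [-89.3  -0.2 -42. ] t 7.6 grip 0.0784 10
[[[9,-1,-32],[-0.1,-7.7,0.1]],[[5,-1,-33],[-0,-7.7,0.1]],[[-0,-1,-33],[-0.1,-7.7,0.1]],[[-4,-0,-33],[-0.1,-7.7,0.1]],[[-9,-0,-32],[-0,-7.7,0]],[[-13,-0,-30],[-0.1,-7.7,0.1]],[[-17,-1,-29],[-0,-7.7,0]],[[-21,-0,-26],[-0.1,-7.7,0.1]],[[-23.6,-0.5,-22.5],[-0,-7.8,-0]],'|']
```

Request:
{"name": "carry_out", "arguments": {
  "targets": [
    [[9,0,-32],[0,-7.7,0]],
    [[5,0,-33],[0,-7.7,0]],
    [[0,0,-33],[0,-7.7,0]],
    [[-4,0,-33],[0,-7.7,0]],
    [[-9,0,-32],[0,-7.7,0]],
    [[-13,0,-30],[0,-7.7,0]],
    [[-17,0,-29],[0,-7.7,0]],
    [[-21,0,-26],[0,-7.7,0]],
    [[-20,0,-22],[0,-7.8,0]],
    [[0,0,0],[0,0,0]],
    [[0,0,0],[0,0,0]],
    [[0,0,0],[0,0,0]]
  ]
}}

```text
time_s: 8.8
tool_pos: [0.4406, -0.0154, 0.1397]
tool_rot: [-90.0, -0.0, 27.4]
force: [-0.4, 0.3, -0.7]
grip_width: 0.0785
```

Run:
```python
from h import *
o=env.get_obs();im=env.read_camera('wrist');cm=cal('wrist',o)
v=im[:,:,::-1].copy()
for n,p in (('kit_box',(.441,-.0165,.478)),('amber_bottle',(.419,-.15)),('vial',(.421,.166))):cv2.polylines(v,[sil(cm,n,*p).astype(int)],True,(0,0,255),1)
cv2.imwrite('pics/w3.png',v)
plan([(.441,-.0165,.011,27.4,5)])
```

```text
from [ 0.4406 -0.0152  0.1396] [-90.   -0.   27.5] t 8.85 grip 0.0783 6
[[[-0,26,-0],[0,0,0]],[[-0,26,-0],[0,0,0]],[[-0,26,-0],[0,0,0]],[[-0,25,-1],[0,0,0]],[[-0.3,25.6,-0.3],[0,0.1,0]],'|']
```

View pics/w3.png

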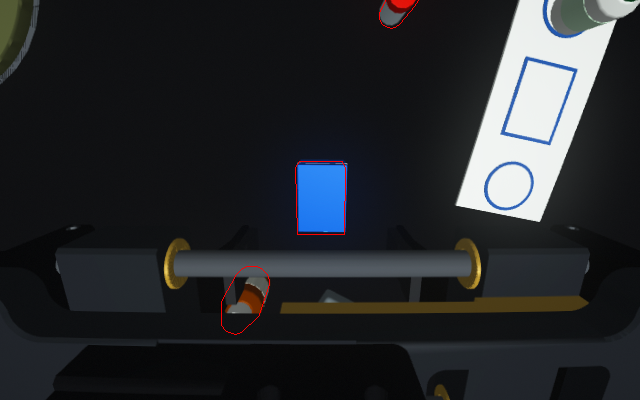

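The box (297–346, 162–233) coincides with its model; the jaws will be square to it.

Request:
{"name": "carry_out", "arguments": {
  "targets": [
    [[0,30,0],[0,0,0]],
    [[0,35,0],[0,0,0]],
    [[0,35,0],[0,0,0]],
    [[0,20,0],[0,0,0]],
    [[0,9,0],[0,0,0]],
    [[0,0,0],[0,0,0]],
    [[0,0,0],[0,0,0]]
  ]
}}

```text
time_s: 9.55
tool_pos: [0.4412, -0.016, 0.0112]
tool_rot: [-90.0, -0.1, 27.5]
force: [0.2, -0.1, 0.6]
grip_width: 0.078
```

Request:
{"name": "carry_out", "arguments": {
  "targets": [
    [[0,0,0],[0,0,0]],
    [[0,0,0],[0,0,0]],
    [[0,0,0],[0,0,0]],
    [[0,0,0],[0,0,0]],
    [[0,0,0],[0,0,0]],
    [[0,0,0],[0,0,0]]
  ],
  "jaw": 0.3,
  "squeeze": 20
}}

```text
time_s: 10.15
tool_pos: [0.4404, -0.0163, 0.0107]
tool_rot: [-90.0, -0.0, 27.4]
force: [-1.2, -0.1, 2.3]
grip_width: 0.0464
```

Request:
{"name": "carry_out", "arguments": {
  "targets": [
    [[0,-20,0],[0,0,0]],
    [[0,-35,0],[0,0,0]],
    [[0,-35,0],[0,0,0]],
    [[0,-20,0],[0,0,0]],
    [[0,0,0],[0,0,0]],
    [[0,0,0],[0,0,0]]
  ]
}}

```text
time_s: 10.75
tool_pos: [0.4398, -0.0163, 0.1199]
tool_rot: [-90.0, 0.0, 27.4]
force: [0.7, 0.2, -1.7]
grip_width: 0.0462
```

Run:
```python
from h import *
plan([(.592,.167,.121,16.0)],35)
```

```text
from [ 0.4398 -0.0163  0.1199] [-90.    0.   27.4] t 10.75 grip 0.0462 8
[[[31,-0,13],[-0,1.6,-0]],[[31,-0,14],[-0,1.6,-0]],[[31,-0,15],[-0,1.6,-0]],[[30,-0,16],[-0,1.7,-0]],[[30,-0,17],[-0,1.6,-0]],[[29,-1,17],[-0,1.7,-0]],[[28.6,-0.2,18.6],[-0,1.6,-0]],'|']
```

Request:
{"name": "carry_out", "arguments": {
  "targets": [
    [[31,0,13],[0,1.6,0]],
    [[31,0,14],[0,1.6,0]],
    [[31,0,15],[0,1.6,0]],
    [[30,0,16],[0,1.7,0]],
    [[30,0,17],[0,1.6,0]],
    [[29,0,17],[0,1.7,0]],
    [[28.6,0,18.6],[0,1.6,0]],
    [[0,0,0],[0,0,0]],
    [[0,0,0],[0,0,0]],
    [[0,0,0],[0,0,0]]
  ]
}}

```text
time_s: 11.75
tool_pos: [0.5912, 0.1653, 0.1187]
tool_rot: [-90.1, 0.2, 16.0]
force: [-0.0, 0.9, -1.7]
grip_width: 0.0459
```

Run:
```python
from h import *
o=env.get_obs();im=env.read_camera('wrist');cm=cal('wrist',o)
cv2.imwrite('pics/w4.png',im[:,:,::-1])
plan([(.592,.167,.016,16.0)],35)
```

```text
from [0.5915 0.1653 0.1193] [-90.    0.1  16. ] t 11.8 grip 0.046 4
[[[0,34,1],[0,-0,-0]],[[1,35,0],[0,-0,-0.1]],[[0.2,34.3,0.6],[0,-0,-0]],'|']
```

View pics/w4.png

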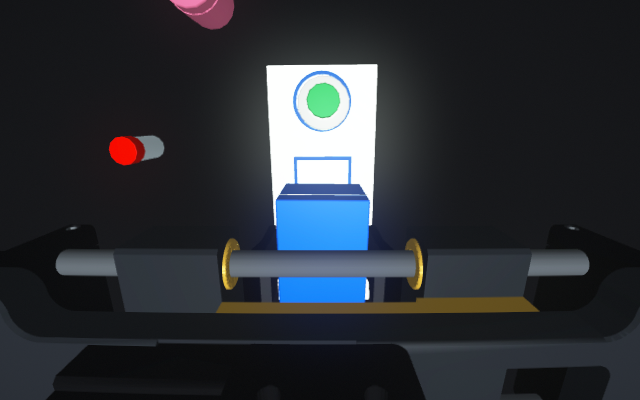

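The mat edges are square to the box, and the white bottle stands centred in its ring at (322,100).

Request:
{"name": "carry_out", "arguments": {
  "targets": [
    [[0,30,1],[0,0,0]],
    [[0,35,0.5],[0,0,0]],
    [[0,25,0],[0,0,0]],
    [[0,10,0],[0,0,0]],
    [[0,5,0],[0,0,0]],
    [[0,0,0],[0,0,0]],
    [[0,0,0],[0,0,0]]
  ]
}}

```text
time_s: 12.5
tool_pos: [0.5933, 0.1686, 0.017]
tool_rot: [-90.0, -0.2, 16.0]
force: [-0.6, -0.2, -1.2]
grip_width: 0.0457
```

Request:
{"name": "carry_out", "arguments": {
  "targets": [
    [[0,0,0],[0,0,0]],
    [[0,0,0],[0,0,0]],
    [[0,0,0],[0,0,0]],
    [[0,0,0],[0,0,0]],
    [[0,-10,0],[0,0,0]],
    [[0,-30,0],[0,0,0]],
    [[0,-40,0],[0,0,0]],
    [[0,-40,0],[0,0,0]],
    [[0,0,0],[0,0,0]],
    [[0,0,0],[0,0,0]],
    [[0,0,0],[0,0,0]]
  ],
  "jaw": 0.85
}}

```text
time_s: 13.6
tool_pos: [0.5912, 0.1682, 0.1346]
tool_rot: [-90.0, 0.1, 16.0]
force: [-0.2, -1.0, 0.0]
grip_width: 0.0737
```

Run:
```python
from h import *
plan([(.419,-.15,.15,16.0)],40)
```

```text
from [0.5912 0.1682 0.1346] [-90.    0.1  16. ] t 13.6 grip 0.0737 11
[[[-25,-1,-26],[0,0,-0]],[[-25,-2,-26],[0,0,-0]],[[-25,-1,-26],[0,0,-0]],[[-25,-2,-26],[0,0,-0]],[[-26,-1,-26],[0,0,-0]],[[-25,-2,-26],[0,0,-0]],[[-26,-1,-26],[0,0,-0]],[[-25,-2,-25],[0,0,-0]],[[-26,-1,-26],[0,0,-0]],[[-25.5,-1.9,-25.2],[0,0,-0.1]],'|']
```

Request:
{"name": "carry_out", "arguments": {
  "targets": [
    [[-25,-1,-26],[0,0,0]],
    [[-25,-2,-26],[0,0,0]],
    [[-25,-1,-26],[0,0,0]],
    [[-25,-2,-26],[0,0,0]],
    [[-26,-1,-26],[0,0,0]],
    [[-25,-2,-26],[0,0,0]],
    [[-26,-1,-26],[0,0,0]],
    [[-25,-2,-25],[0,0,0]],
    [[-26,-1,-26],[0,0,0]],
    [[-25.5,-2,-25],[0,0,0]],
    [[0,0,0],[0,0,0]],
    [[0,0,0],[0,0,0]]
  ]
}}

```text
time_s: 14.8
tool_pos: [0.4188, -0.1496, 0.1496]
tool_rot: [-89.9, 0.1, 15.9]
force: [0.4, 0.3, -0.4]
grip_width: 0.0739
```

Run:
```python
from h import *
import time
env.read_camera('top');env.read_camera('top')
o=env.get_obs();im=env.read_camera('wrist');cm=cal('wrist',o)
v=im[:,:,::-1].copy()
for n,p in (('kit_box',(.592,.167,.28,.004)),('amber_bottle',(.419,-.15)),('jar',(.45,-.377)),('vial',(.421,.166))):cv2.polylines(v,[sil(cm,n,*p).astype(int)],True,(0,0,255),1)
cv2.imwrite('pics/w5.png',v)
plan([(.419,-.15,.013,16.0)],35)
```

```text
from [ 0.4198 -0.1484  0.1499] [-90.    0.1  16.2] t 14.95 grip 0.0739 5
[[[-0,34,-0],[-0,0,-0]],[[-0,34,-0],[-0,0.1,-0]],[[-1,34,-1],[-0,0,-0]],[[-0.1,34.9,-0.4],[-0,0.1,-0.1]],'|']
```

View pics/w5.png

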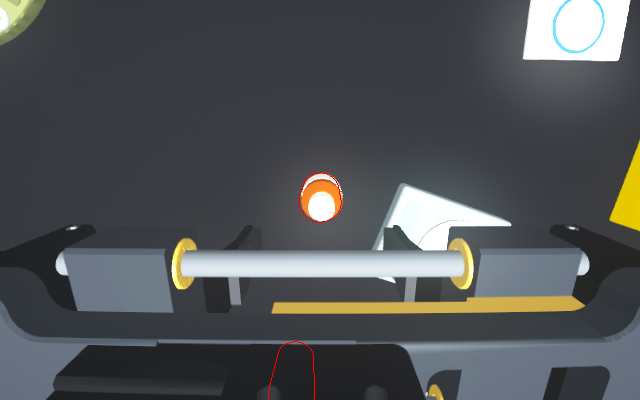

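Amber bottle lies at (321,198), inside its predicted outline. I'll narrow the jaw a little because the scale is close.

Request:
{"name": "carry_out", "arguments": {
  "targets": [
    [[0,30,0],[0,0,0]],
    [[-1,35,-1],[0,0,0]],
    [[0,35,0],[0,0,0]],
    [[0,25,0],[0,0,0]],
    [[0,11,0],[0,0,0]],
    [[0,0,0],[0,0,0]],
    [[0,0,0],[0,0,0]]
  ],
  "jaw": 0.7
}}

```text
time_s: 15.65
tool_pos: [0.4199, -0.1507, 0.0152]
tool_rot: [-90.0, -0.0, 16.1]
force: [-0.7, 0.6, 0.3]
grip_width: 0.0612
```

Request:
{"name": "carry_out", "arguments": {
  "targets": [
    [[0,0,0],[0,0,0]],
    [[0,0,0],[0,0,0]],
    [[0,0,0],[0,0,0]],
    [[0,0,0],[0,0,0]],
    [[0,0,0],[0,0,0]]
  ],
  "jaw": 0.2,
  "squeeze": 15
}}

```text
time_s: 16.15
tool_pos: [0.4195, -0.1509, 0.015]
tool_rot: [-90.0, -0.1, 16.0]
force: [-1.1, 0.9, 4.8]
grip_width: 0.0395
```

Request:
{"name": "carry_out", "arguments": {
  "targets": [
    [[0,-20,0],[0,0,0]],
    [[0,-35,0],[0,0,0]],
    [[0,-35,0],[0,0,0]],
    [[0,-20,0],[0,0,0]],
    [[0,0,0],[0,0,0]],
    [[0,0,0],[0,0,0]]
  ]
}}

```text
time_s: 16.75
tool_pos: [0.4188, -0.1507, 0.1241]
tool_rot: [-90.0, -0.0, 16.0]
force: [0.1, 0.8, -0.6]
grip_width: 0.0394
```

Run:
```python
from h import *
plan([(.5,0,.123,16.0),(.6165,.0825,.123,16.0)],40)
```

```text
from [ 0.4188 -0.1507  0.1241] [-90.  -0.  16.] t 16.75 grip 0.0394 11
[[[24,0,24],[-0,0,0]],[[24,0,25],[-0,0,0]],[[24,0,24],[-0,0,0]],[[24,1,25],[-0,0,0]],[[23.7,0.2,24.4],[-0,0,0]],'|',[[34,0,12],[-0,0,0]],[[34,0,12],[-0,0,0]],[[33,0,12],[-0,0,0]],[[33.8,0.1,11],[-0,0,0]],'|']
```

Request:
{"name": "carry_out", "arguments": {
  "targets": [
    [[24,0,24],[0,0,0]],
    [[24,0,25],[0,0,0]],
    [[24,0,24],[0,0,0]],
    [[24,0,25],[0,0,0]],
    [[23.7,0,24.4],[0,0,0]],
    [[34,0,12],[0,0,0]],
    [[34,0,12],[0,0,0]],
    [[33,0,12],[0,0,0]],
    [[33.8,0,11],[0,0,0]],
    [[0,0,0],[0,0,0]],
    [[0,0,0],[0,0,0]],
    [[0,0,0],[0,0,0]]
  ]
}}

```text
time_s: 17.95
tool_pos: [0.6153, 0.0808, 0.123]
tool_rot: [-90.0, 0.2, 16.0]
force: [-0.6, -0.1, -0.5]
grip_width: 0.0397
```

Run:
```python
from h import *
o=env.get_obs();im=env.read_camera('wrist')
cv2.imwrite('pics/w6.png',im[:,:,::-1])
plan([(.6165,.0825,.02,16.0)],35)
```

```text
from [0.6156 0.0808 0.1235] [-90.    0.1  15.9] t 18.0 grip 0.0395 4
[[[1,35,0],[0,-0,-0]],[[0,34,1],[0,-0,-0.1]],[[0.5,34.5,0.4],[0,-0.1,-0]],'|']
```

View pics/w6.png

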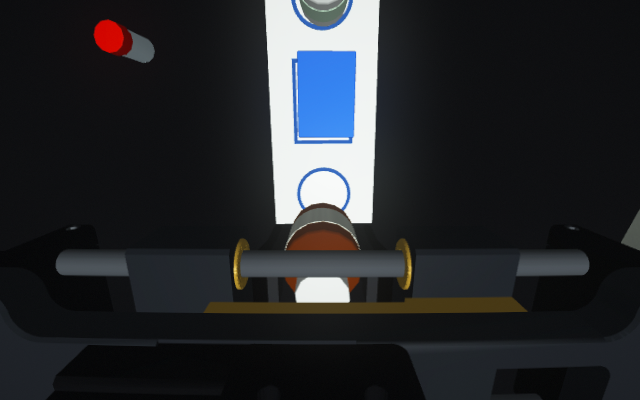

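The box is square on its rectangle, offset by a few mm at most ((297–355, 52–137) against the rectangle's (293–352, 60–142), partly parallax). Placing the amber bottle.

Request:
{"name": "carry_out", "arguments": {
  "targets": [
    [[0.5,30,0.5],[0,0,0]],
    [[0.5,35,0.5],[0,0,0]],
    [[0,24,0],[0,0,0]],
    [[0,10,0],[0,0,0]],
    [[0,5.5,0],[0,0,0]],
    [[0,0,0],[0,0,0]],
    [[0,0,0],[0,0,0]]
  ]
}}

```text
time_s: 18.7
tool_pos: [0.6186, 0.0835, 0.0215]
tool_rot: [-90.0, -0.1, 16.0]
force: [-0.0, -0.6, 0.1]
grip_width: 0.0392
```

Request:
{"name": "carry_out", "arguments": {
  "targets": [
    [[0,0,0],[0,0,0]],
    [[0,0,0],[0,0,0]],
    [[0,0,0],[0,0,0]],
    [[0,0,0],[0,0,0]],
    [[0,-10,0],[0,0,0]],
    [[0,-30,0],[0,0,0]],
    [[0,-40,0],[0,0,0]],
    [[0,-40,0],[0,0,0]],
    [[0,0,0],[0,0,0]],
    [[0,0,0],[0,0,0]],
    [[0,0,0],[0,0,0]]
  ],
  "jaw": 0.85
}}

```text
time_s: 19.8
tool_pos: [0.6167, 0.0835, 0.1391]
tool_rot: [-90.0, 0.1, 16.0]
force: [-0.1, -0.1, -0.8]
grip_width: 0.0737
```

Run:
```python
from h import *
plan([(.5,-.1,.16,-10),(.4505,-.377,.15,-40.0)],40)
```

```text
from [0.6167 0.0835 0.1391] [-90.    0.1  16. ] t 19.8 grip 0.0737 16
[[[-27,-3,-24],[0,4.3,-0]],[[-25,-4,-26],[0,4.3,-0]],[[-23,-3,-28],[0,4.4,-0]],[[-21,-4,-29],[0,4.3,-0]],[[-19,-3,-31],[0,4.4,-0]],[[-16.8,-3.6,-32.8],[0,4.3,-0.1]],'|',[[-0,1,-35],[0,3.8,0]],[[2,1,-35],[0,3.7,0]],[[5,1,-35],[0,3.8,0]],[[7,1,-35],[0,3.7,0]],[[9,2,-34],[0,3.8,0]],[[11,1,-33],[0,3.7,0]],[[13,2,-33],[0,3.8,0]],[[15.5,1.1,-31.3],[0,3.7,0]],'|']
```

Request:
{"name": "carry_out", "arguments": {
  "targets": [
    [[-27,-3,-24],[0,4.3,0]],
    [[-25,-4,-26],[0,4.3,0]],
    [[-23,-3,-28],[0,4.4,0]],
    [[-21,-4,-29],[0,4.3,0]],
    [[-19,-3,-31],[0,4.4,0]],
    [[-17,-3.6,-33],[0,4.3,0]],
    [[0,1,-35],[0,3.8,0]],
    [[2,1,-35],[0,3.7,0]],
    [[5,1,-35],[0,3.8,0]],
    [[7,1,-35],[0,3.7,0]],
    [[9,2,-34],[0,3.8,0]],
    [[11,1,-33],[0,3.7,0]]
  ],
  "jaw": 0.95
}}

```text
time_s: 21.0
tool_pos: [0.4624, -0.3087, 0.1521]
tool_rot: [-90.0, 0.1, -32.6]
force: [0.8, 1.4, -0.5]
grip_width: 0.0823
```

Request:
{"name": "carry_out", "arguments": {
  "targets": [
    [[13,2,-33],[0,3.8,0]],
    [[15.5,1,-31],[0,3.7,0]],
    [[0,0,0],[0,0,0]],
    [[0,0,0],[0,0,0]],
    [[0,0,0],[0,0,0]]
  ]
}}

```text
time_s: 21.5
tool_pos: [0.4514, -0.3753, 0.1495]
tool_rot: [-90.0, 0.1, -39.9]
force: [-0.4, 0.5, -0.2]
grip_width: 0.083
```

Run:
```python
from h import *
o=env.get_obs();im=env.read_camera('wrist');cm=cal('wrist',o)
v=im[:,:,::-1].copy()
for n,p in (('jar',(.4505,-.377)),('scale',(.5755,-.176,0))):cv2.polylines(v,[sil(cm,n,*p).astype(int)],True,(0,0,255),1)
cv2.imwrite('pics/w7.png',v)
plan([(.4505,-.377,.033,-40)],35)
```

```text
from [ 0.4517 -0.3751  0.1498] [-90.    0.1 -39.8] t 21.55 grip 0.0825 5
[[[0,29,-1],[-0,0,-0]],[[0,29,-0],[-0,0.1,-0]],[[0,29,-1],[-0,0,-0]],[[0.5,29.8,-0.3],[-0,0.1,-0.1]],'|']
```

View pics/w7.png

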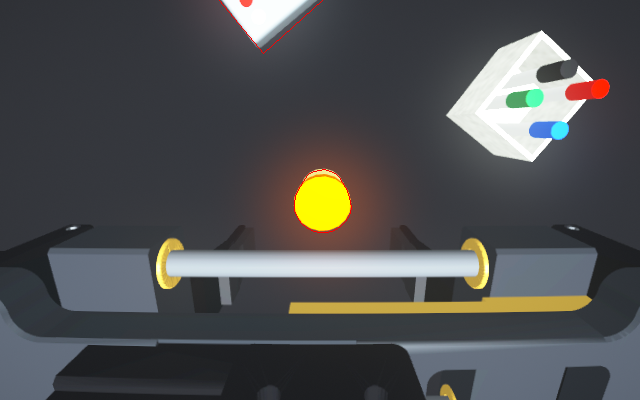

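The jar is at (322,201), as predicted; the caddy is well to the right.

Request:
{"name": "carry_out", "arguments": {
  "targets": [
    [[0,30,-1],[0,0,0]],
    [[0,35,-1],[0,0,0]],
    [[0,30,0],[0,0,0]],
    [[0,15,0],[0,0,0]],
    [[0,7,0],[0,0,0]],
    [[0,0,0],[0,0,0]],
    [[0,0,0],[0,0,0]]
  ]
}}

```text
time_s: 22.25
tool_pos: [0.4509, -0.379, 0.0349]
tool_rot: [-90.0, -0.1, -39.9]
force: [0.6, -0.5, -0.5]
grip_width: 0.0827
```

Request:
{"name": "carry_out", "arguments": {
  "targets": [
    [[0,0,0],[0,0,0]],
    [[0,0,0],[0,0,0]],
    [[0,0,0],[0,0,0]],
    [[0,0,0],[0,0,0]],
    [[0,0,0],[0,0,0]]
  ],
  "jaw": 0.35,
  "squeeze": 15
}}

```text
time_s: 22.75
tool_pos: [0.4499, -0.3785, 0.0337]
tool_rot: [-90.0, -0.0, -40.0]
force: [-0.4, 0.6, 0.7]
grip_width: 0.0513
```

Request:
{"name": "carry_out", "arguments": {
  "targets": [
    [[0,-20,0],[0,0,0]],
    [[0,-35,0],[0,0,0]],
    [[0,-35,0],[0,0,0]],
    [[0,-20,0],[0,0,0]],
    [[0,0,0],[0,0,0]],
    [[0,0,0],[0,0,0]]
  ]
}}

```text
time_s: 23.35
tool_pos: [0.4498, -0.3781, 0.1431]
tool_rot: [-90.0, 0.0, -39.9]
force: [0.5, 0.7, -1.3]
grip_width: 0.0514
```

Run:
```python
from h import *
plan([(.5755,-.176,.143,0)],35)
```

```text
from [ 0.4498 -0.3781  0.1431] [-90.    0.  -39.9] t 23.35 grip 0.0514 8
[[[-5,0,34],[-0,-5.7,-0]],[[-1,0,34],[-0,-5.7,-0]],[[2,0,34],[-0,-5.7,-0]],[[5,0,33],[-0,-5.7,0]],[[9,0,33],[-0,-5.7,0]],[[12,0,32],[-0,-5.7,0]],[[14.5,0.3,30.5],[-0,-5.7,0]],'|']
```

Request:
{"name": "carry_out", "arguments": {
  "targets": [
    [[-5,0,34],[0,-5.7,0]],
    [[-1,0,34],[0,-5.7,0]],
    [[2,0,34],[0,-5.7,0]],
    [[5,0,33],[0,-5.7,0]],
    [[9,0,33],[0,-5.7,0]],
    [[12,0,32],[0,-5.7,0]],
    [[14.5,0,30.5],[0,-5.7,0]],
    [[0,0,0],[0,0,0]],
    [[0,0,0],[0,0,0]],
    [[0,0,0],[0,0,0]]
  ]
}}

```text
time_s: 24.35
tool_pos: [0.5741, -0.1777, 0.1423]
tool_rot: [-90.0, 0.1, -0.2]
force: [-0.3, -0.3, -0.9]
grip_width: 0.0512
```

Run:
```python
from h import *
o=env.get_obs();im=env.read_camera('wrist');cm=cal('wrist',o)
v=im[:,:,::-1].copy()
for n,p in (('scale',(.5755,-.176,0)),):cv2.polylines(v,[sil(cm,n,*p).astype(int)],True,(0,0,255),1)
a=np.linspace(0,6.3,40);cv2.polylines(v,[proj(cm,np.c_[.5755+.042*np.cos(a),-.176+.042*np.sin(a),0*a+.028]).astype(int)],True,(0,0,255),1)
cv2.imwrite('pics/w8.png',v)
plan([(.5755,-.176,.063,0)],35)
```

```text
from [ 0.5743 -0.178   0.1427] [-90.    0.1  -0.2] t 24.4 grip 0.0517 4
[[[0,27,1],[0,-0.1,-0]],[[1,26,1],[0,-0.1,-0]],[[0.4,26.7,0.1],[0,-0,-0.1]],'|']
```

View pics/w8.png

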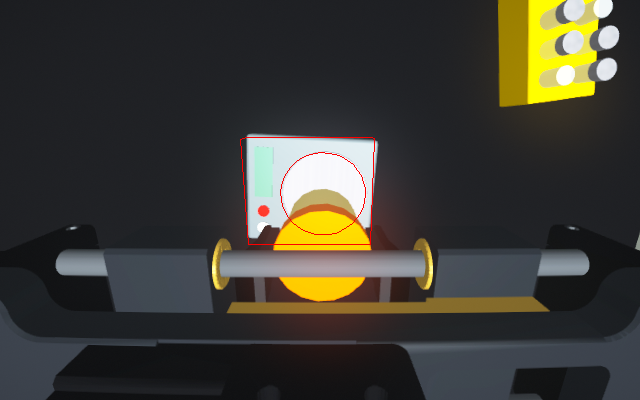

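Run:
```python
import cv2
v=cv2.imread('pics/w8.png');cv2.imwrite('pics/w8z.png',cv2.resize(v[125:250,235:395],None,fx=4.5,fy=4.5,interpolation=cv2.INTER_CUBIC))
```

```text
(no output)
```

View pics/w8z.png

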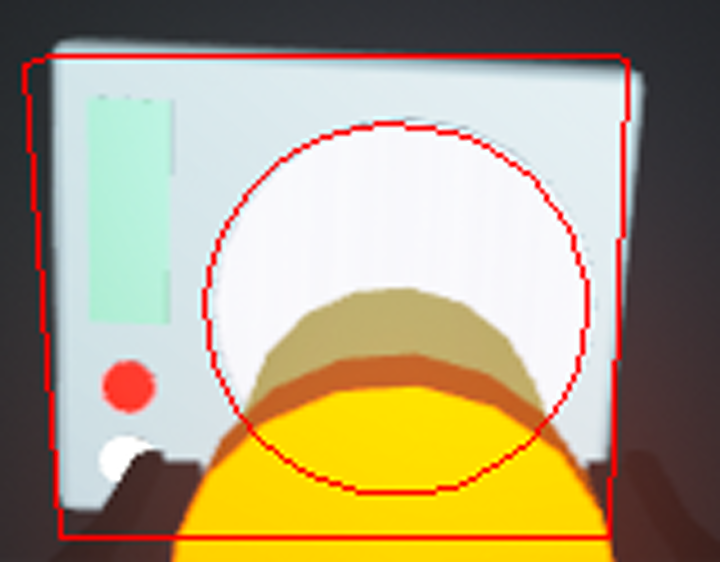

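The pan's rim coincides with the drawn circle to about 1 mm; lowering the jar.

Request:
{"name": "carry_out", "arguments": {
  "targets": [
    [[1,30,1],[0,0,0]],
    [[1,28,1],[0,0,0]],
    [[0,15,0],[0,0,0]],
    [[0,8,0],[0,0,0]],
    [[0,0,0],[0,0,0]],
    [[0,0,0],[0,0,0]]
  ]
}}

```text
time_s: 25.0
tool_pos: [0.5781, -0.1752, 0.0634]
tool_rot: [-90.0, -0.1, -0.1]
force: [-0.2, -0.1, -0.1]
grip_width: 0.0513
```

Request:
{"name": "carry_out", "arguments": {
  "targets": [
    [[0,0,0],[0,0,0]],
    [[0,0,0],[0,0,0]],
    [[0,0,0],[0,0,0]],
    [[0,0,0],[0,0,0]],
    [[0,-10,0],[0,0,0]],
    [[0,-25,0],[0,0,0]],
    [[0,-35,0],[0,0,0]],
    [[0,-30,0],[0,0,0]],
    [[0,0,0],[0,0,0]],
    [[0,0,0],[0,0,0]],
    [[0,0,0],[0,0,0]]
  ],
  "jaw": 0.85
}}

```text
time_s: 26.1
tool_pos: [0.5769, -0.1741, 0.1617]
tool_rot: [-90.0, 0.1, -0.1]
force: [-0.2, -0.1, -0.5]
grip_width: 0.0741
```

Run:
```python
from h import *
plan([(.45,-.05,.16,10),(.4215,.166,.15,16.0)],40)
```

```text
from [ 0.5769 -0.1741  0.1617] [-90.    0.1  -0.1] t 26.1 grip 0.0741 13
[[[-25,0,25],[-0,-2,-0]],[[-25,0,26],[-0,-2,-0]],[[-24,1,26],[-0,-2,-0]],[[-22,0,27],[-0,-2,-0]],[[-21.9,1,28.3],[-0,-2.1,-0.1]],'|',[[2,2,36],[-0,-1,0]],[[2,2,36],[-0,-1,0]],[[3,2,36],[-0,-1,0]],[[3,1,36],[-0,-1,0]],[[4,2,37],[-0,-1,0]],[[5.1,1.1,36],[-0,-1,0]],'|']
```

Request:
{"name": "carry_out", "arguments": {
  "targets": [
    [[-25,0,25],[0,-2,0]],
    [[-25,0,26],[0,-2,0]],
    [[-24,0,26],[0,-2,0]],
    [[-22,0,27],[0,-2,0]],
    [[-22,1,28],[0,-2,0]],
    [[2,2,36],[0,-1,0]],
    [[2,2,36],[0,-1,0]],
    [[3,2,36],[0,-1,0]],
    [[3,2,36],[0,-1,0]],
    [[4,2,37],[0,-1,0]],
    [[5,1,36],[0,-1,0]],
    [[0,0,0],[0,0,0]]
  ],
  "jaw": 0.6
}}

```text
time_s: 27.3
tool_pos: [0.4202, 0.1701, 0.1491]
tool_rot: [-90.0, 0.1, 16.4]
force: [-0.1, -0.4, -0.5]
grip_width: 0.0522
```

Request:
{"name": "carry_out", "arguments": {
  "targets": [
    [[0,0,0],[0,0,0]],
    [[0,0,0],[0,0,0]],
    [[0,0,0],[0,0,0]]
  ]
}}

```text
time_s: 27.6
tool_pos: [0.4226, 0.164, 0.1503]
tool_rot: [-90.0, 0.0, 15.8]
force: [-0.6, 0.4, -0.4]
grip_width: 0.052
```

Run:
```python
from h import *
o=env.get_obs();im=env.read_camera('wrist');cm=cal('wrist',o)
v=im[:,:,::-1].copy()
for n,p in (('vial',(.4215,.166)),('kit_box',(.592,.167,.28,.004))):cv2.polylines(v,[sil(cm,n,*p).astype(int)],True,(0,255,255),1)
cv2.imwrite('pics/w9.png',v)
h=cv2.cvtColor(im,cv2.COLOR_RGB2HSV)
plan([(.4215,.166,.017,16)],35)
```

```text
from [0.4226 0.1641 0.1504] [-90.    0.   15.8] t 27.65 grip 0.0525 5
[[[-0,33,1],[0,-0,-0]],[[-0,33,0],[0,-0.1,-0]],[[-0,34,1],[0,-0,-0]],[[-0.5,33.4,0.1],[0,-0.1,-0]],'|']
```

View pics/w9.png

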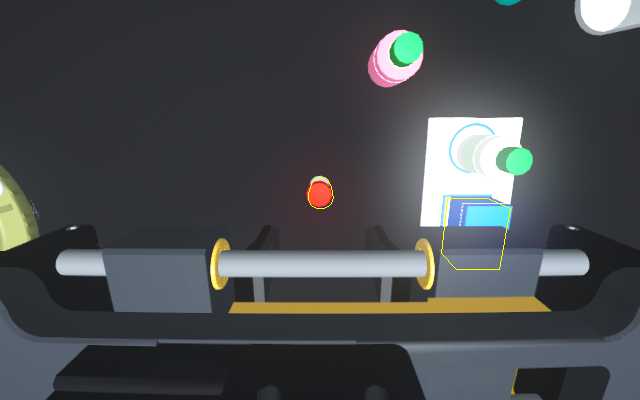

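The vial is at (320,193), within its drawn outline.

Request:
{"name": "carry_out", "arguments": {
  "targets": [
    [[-0.5,30,1],[0,0,0]],
    [[0,35,1],[0,0,0]],
    [[0,35,0],[0,0,0]],
    [[0,22,0],[0,0,0]],
    [[0,11,0],[0,0,0]],
    [[0,0,0],[0,0,0]],
    [[0,0,0],[0,0,0]]
  ]
}}

```text
time_s: 28.35
tool_pos: [0.4223, 0.1672, 0.0185]
tool_rot: [-90.0, -0.1, 15.9]
force: [-0.5, -0.5, -0.2]
grip_width: 0.0523
```

Request:
{"name": "carry_out", "arguments": {
  "targets": [
    [[0,0,0],[0,0,0]],
    [[0,0,0],[0,0,0]],
    [[0,0,0],[0,0,0]],
    [[0,0,0],[0,0,0]],
    [[0,0,0],[0,0,0]]
  ],
  "jaw": 0.1,
  "squeeze": 10
}}

```text
time_s: 28.85
tool_pos: [0.4214, 0.1673, 0.0178]
tool_rot: [-90.0, -0.0, 15.9]
force: [0.4, -0.4, 1.2]
grip_width: 0.023
```

Request:
{"name": "carry_out", "arguments": {
  "targets": [
    [[0,-20,0],[0,0,0]],
    [[0,-35,0],[0,0,0]],
    [[0,-35,0],[0,0,0]],
    [[0,-30,0],[0,0,0]],
    [[0,-15,0],[0,0,0]],
    [[0,0,0],[0,0,0]],
    [[0,0,0],[0,0,0]]
  ]
}}

```text
time_s: 29.55
tool_pos: [0.4211, 0.1671, 0.152]
tool_rot: [-90.0, 0.0, 15.9]
force: [0.6, -0.3, 0.1]
grip_width: 0.0232
```

Run:
```python
from h import *
im={n:env.read_camera(n) for n in('top','side')}
cms={n:cal(n) for n in im}
v=[]
for c,e in (('top',(278,188)),('side',(305,240))):
    w=im[c][:,:,::-1].copy();w=cv2.resize(w[e[1]-55:e[1]+55,e[0]-55:e[0]+105],None,fx=5,fy=5)
    w=w[:,:800];
    for n,p in (('kit_box',(.592,.167,.28,.004)),('amber_bottle',(.6165,.0825,0,.004)),('white_bottle',(.568,.2515,0,.004)),('mat',(.592,.167,.28))):
        cv2.polylines(w,[((sil(cms[c],n,*p)-[e[0]-55-.5,e[1]-55-.5])*5).astype(int)],True,(0,0,255),1)
    cv2.imwrite(f'pics/c_{c}.png',w)
plan([(.592,.167,.152,16)],35)
```

```text
from [0.4205 0.1667 0.1511] [-90.    0.1  15.9] t 29.65 grip 0.023 6
[[[33,-0,-9],[0,-0,-0]],[[33,-0,-9],[0,-0,-0]],[[33,-0,-10],[0,-0,-0]],[[33,-1,-9],[0,-0,-0.1]],[[33,-0.2,-9.8],[0,-0.1,-0]],'|']
```

View pics/c_top.png

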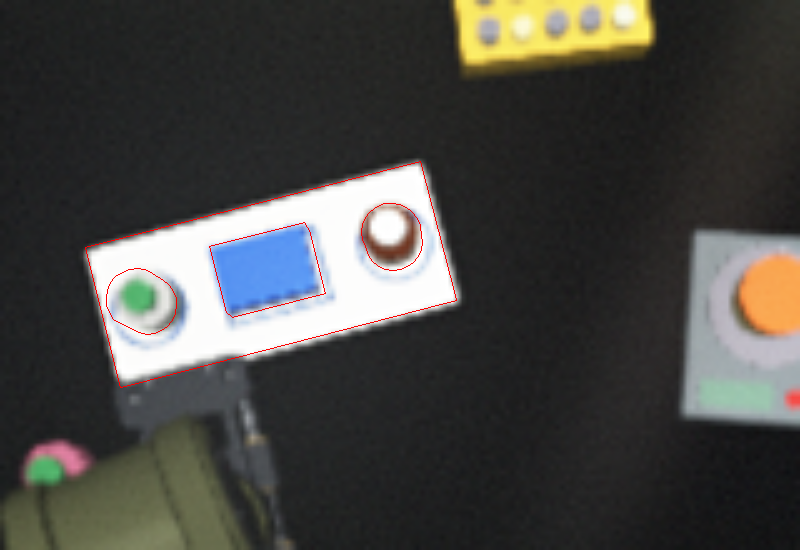

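View pics/c_side.png

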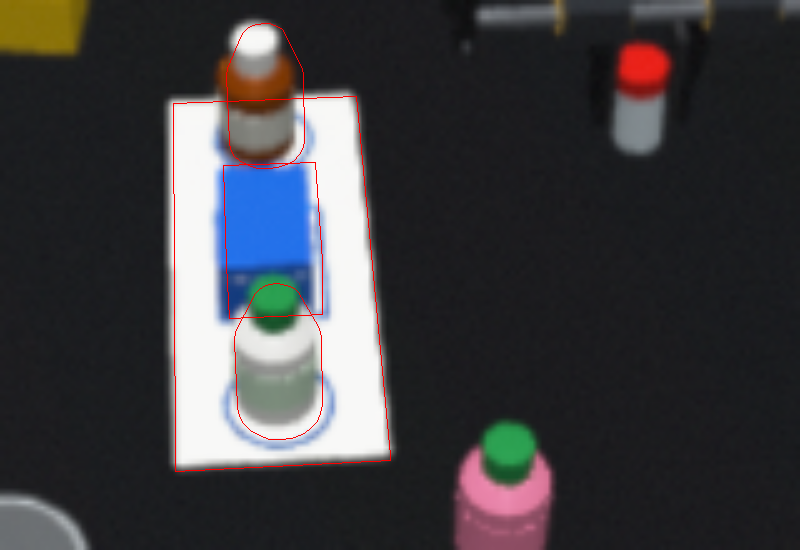

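Picture: box sits roughly 3 mm toward +x of its rectangle's centre, bottles are within about 5 mm of their rings, the jar is on the pan, and the vial is held upright at (638,100). I'll place the vial at the box's actual centre.

Request:
{"name": "carry_out", "arguments": {
  "targets": [
    [[20,0,-6],[0,0,0]],
    [[34,0,-10],[0,0,0]],
    [[34,0,-10],[0,0,0]],
    [[34,0,-10],[0,0,0]],
    [[33,0,-9],[0,0,0]],
    [[13,0,-4],[0,0,0]],
    [[0,0,0],[0,0,0]],
    [[0,0,0],[0,0,0]],
    [[0,0,0],[0,0,0]]
  ]
}}

```text
time_s: 30.55
tool_pos: [0.5951, 0.1663, 0.1518]
tool_rot: [-90.0, 0.1, 16.0]
force: [-0.8, 0.5, 0.3]
grip_width: 0.0233
```

Run:
```python
from h import *
o=env.get_obs();im=env.read_camera('wrist');cm=cal('wrist',o)
v=im[:,:,::-1].copy()
for n,p in (('kit_box',(.595,.166,.28,.004)),('white_bottle',(.568,.2515,0,.004))):cv2.polylines(v,[sil(cm,n,*p).astype(int)],True,(0,255,255),1)
cv2.imwrite('pics/w10.png',v)
plan([(.595,.166,.062,16)],35)
```

```text
from [0.5952 0.1664 0.1522] [-90.    0.1  16. ] t 30.6 grip 0.0231 4
[[[-0,30,-0],[-0,-0,-0]],[[-0,30,-0],[-0,-0,-0]],[[-0.3,30.2,-0.4],[-0,-0,-0.1]],'|']
```

View pics/w10.png

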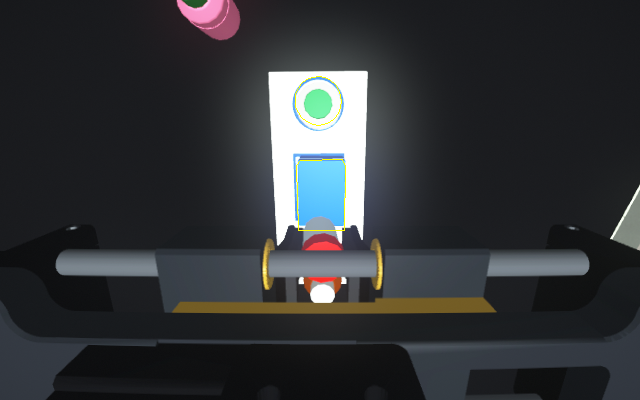

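Box outline drawn at (0.595, 0.166) coincides; lowering the vial.

Request:
{"name": "carry_out", "arguments": {
  "targets": [
    [[0,30,0],[0,0,0]],
    [[0,30,0],[0,0,0]],
    [[0,17,0],[0,0,0]],
    [[0,8,0],[0,0,0]],
    [[0,4.5,0],[0,0,0]],
    [[0,0,0],[0,0,0]],
    [[0,0,0],[0,0,0]]
  ]
}}

```text
time_s: 31.3
tool_pos: [0.5971, 0.1665, 0.0643]
tool_rot: [-90.0, -0.1, 15.9]
force: [-0.1, 0.3, -1.2]
grip_width: 0.0234
```

Request:
{"name": "carry_out", "arguments": {
  "targets": [
    [[0,0,0],[0,0,0]],
    [[0,0,0],[0,0,0]],
    [[0,0,0],[0,0,0]],
    [[0,0,0],[0,0,0]],
    [[0,-10,0],[0,0,0]],
    [[0,-25,0],[0,0,0]],
    [[0,-35,0],[0,0,0]],
    [[0,-40,0],[0,0,0]],
    [[0,-20,0],[0,0,0]],
    [[0,0,0],[0,0,0]]
  ],
  "jaw": 0.5
}}

```text
time_s: 32.3
tool_pos: [0.5988, 0.1667, 0.1981]
tool_rot: [-89.9, -0.5, 15.9]
force: [-0.5, 0.0, -0.5]
grip_width: 0.0437
```

Request:
{"name": "carry_out", "arguments": {
  "targets": [
    [[-30,0,-20],[0,0,0]],
    [[-30,0,-30],[0,0,0]],
    [[-30,0,-30],[0,0,0]],
    [[-30,0,-30],[0,0,0]],
    [[-30,0,-30],[0,0,0]],
    [[-10,0,-40],[0,0,0]],
    [[0,0,-40],[0,0,0]],
    [[0,0,0],[0,0,0]],
    [[0,0,0],[0,0,0]],
    [[0,0,0],[0,0,0]]
  ]
}}

```text
time_s: 33.3
tool_pos: [0.5026, -0.0879, 0.1924]
tool_rot: [-89.9, 0.1, 16.0]
force: [0.0, -0.2, 0.0]
grip_width: 0.0433
```

Run:
```python
from h import *
im={n:env.read_camera(n) for n in('top','side')}
cms={n:cal(n) for n in im}
for c,e,b in (('top',(320,180),(150,90)),('side',(300,190),(110,150))):
    w=im[c][:,:,::-1];f=2.6 if c=='top' else 2; f=2
    x0,x1,y0,y1=(230,430,110,230) if c=='top' else (230,430,90,290)
    f=4 if c=='top' else 3;w=cv2.resize(w[y0:y1,x0:x1],None,fx=f,fy=f)
    for n,p in (('kit_box',(.595,.166,.28,.004)),('amber_bottle',(.618,.0835,0,.004)),('white_bottle',(.569,.25,0,.004)),('mat',(.592,.167,.28)),('vial',(.595,.166,0,.044)),('jar',(.577,-.175,0,.028))):
        cv2.polylines(w,[((sil(cms[c],n,*p)-[x0-.5,y0-.5])*f).astype(int)],True,(0,0,255) if n!='vial' else (0,255,255),1)
    cv2.imwrite(f'pics/d_{c}.png',w)
    for n,z in (('vial',.044),('amber_bottle',.004),('white_bottle',.004),('jar',.028),('beaker',0),('caddy',0),('tube_rack',0),('kit_box',.004)):
        Y=dict(kit_box=[.28],caddy=[.32,1.59],tube_rack=[.2]).get(n)
        for d in env.outline_of(c,n)[:5]:
            r=fit(n,[(cms[c],d['mask'])],z,Y);print(c,n,round(d['p'],2),d['mask'].sum(),np.round(r[0],3),im[c][d['mask']].mean(0).astype(int))
```

```text
top vial 0.58 50 [0.597 0.165] [213  89 109]
top amber_bottle 0.51 133 [0.617 0.084] [184 165 157]
top amber_bottle 0.22 142 [0.57  0.247] [172 196 178]
top white_bottle 0.68 162 [0.541 0.405] [ 45 117 100]
top white_bottle 0.54 117 [0.57  0.247] [166 194 172]
top white_bottle 0.43 167 [0.429 0.471] [ 40 116  98]
top white_bottle 0.43 134 [0.452 0.302] [148 121 117]
top beaker 0.56 476 [0.638 0.42 ] [133 138 139]
top caddy 0.61 611 [ 0.648 -0.424  0.322] [164 163 160]
top caddy 0.45 446 [0.644 0.43  2.599] [137 142 143]
top tube_rack 0.56 738 [ 0.775 -0.022  0.141] [212 197 113]
top kit_box 0.47 267 [0.592 0.169 0.279] [117 157 231]
side vial 0.68 141 [0.599 0.161] [166  77  77]
side amber_bottle 0.73 264 [0.626 0.069] [139 110  90]
side white_bottle 0.98 495 [0.542 0.411] [ 18 121 106]
side white_bottle 0.87 562 [0.43  0.475] [ 19 125 108]
side white_bottle 0.81 409 [0.571 0.245] [136 161 143]
side white_bottle 0.68 458 [0.452 0.304] [136 102 106]
side white_bottle 0.62 514 [0.36  0.369] [ 18 121 105]
side jar 0.64 400 [ 0.581 -0.172] [175 123  50]
side beaker 0.55 1543 [0.641 0.419] [133 137 140]
side caddy 0.91 444 [ 0.653 -0.408  0.349] [136 136 129]
side tube_rack 0.55 947 [ 0.779 -0.026  0.173] [173 154  56]
side tube_rack 0.55 493 [0.574 0.233 0.053] [143 166 152]
side kit_box 0.85 350 [ 0.596  0.168 -0.269] [ 50 110 209]
```

View pics/d_top.png

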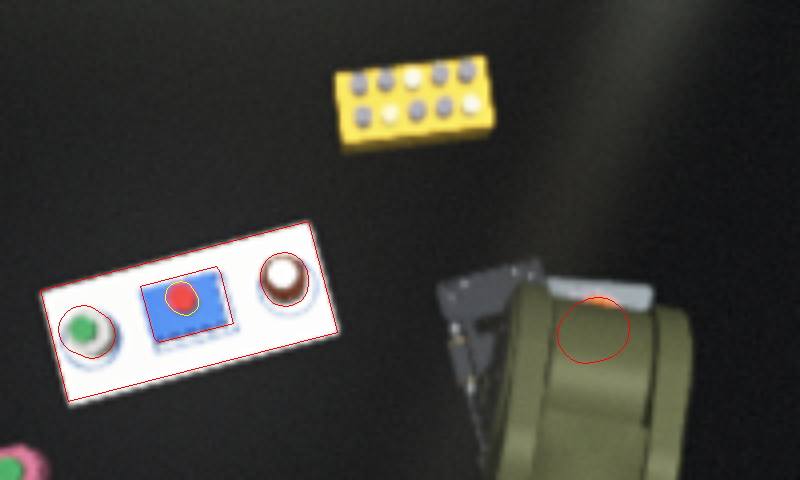

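View pics/d_side.png

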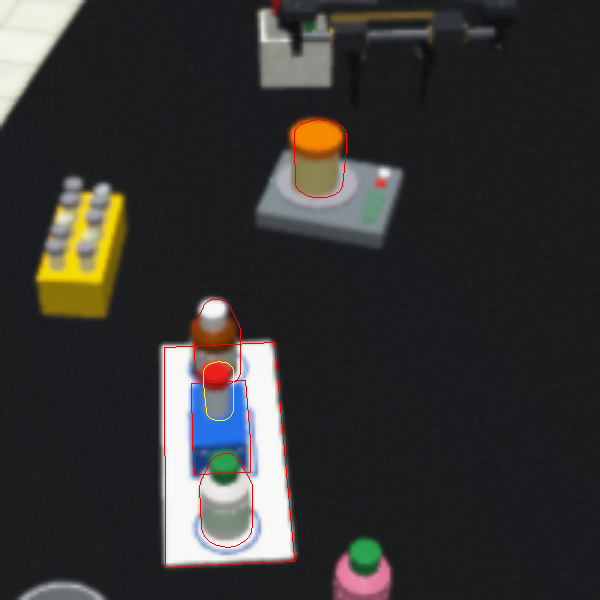

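All five objects stand upright in place, the bystanders' fits match the start, and the arm is clear. Handing in.

Run:
```python
from cell import env
print(env.sign_off())
```

```text
the job is handed in; nothing more can be done
None
```

The station is laid out and handed in at about 34 s on the robot's clock, well under the 128 s limit. `sign_off()` gave no verdict, so the results below rest on my own last camera checks.

| Thing | Where it stands | Estimated error | Tolerance |
|---|---|---|---|
| White bottle | far ring | about 6 mm | 14 mm |
| Amber bottle | ring nearer the scale | about 2 mm | 14 mm |
| Kit box | its rectangle | about 4 mm, square to the mat | 14 mm |
| Vial | middle of the box's top | about 3 mm | 14 mm |
| Jar | scale pan | about 4 mm | 15 mm |

All five looked upright and the arm was clear of everything.

**Checks that disagreed:**
- The side camera put the amber bottle about 16 mm from its ring, because the vial and box partly hid it. The unobstructed top view put it about 2 mm away, so I trusted that one.
- The side camera also read the box's angle as -0.27 rad with its view partly hidden. The top view gave 0.28 rad, matching the mat.
- The jar's final check used the side view only, because the arm hid it from the top camera.
- The side view put the caddy about 17 mm from its start, with the gripper covering part of it. The top view showed it unmoved. The beaker and tube rack also measured unmoved.

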